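# Stop the roller mixer, push the stray bottle home, release the stop

### The job

A bottle on the roller mixer has crept out along its rollers, away from its end stop. Press the mixer's mushroom stop button in until it latches and stays in by itself, and only then push the stray bottle along the rollers with your fingertips until its cap rests against the end stop; last, twist the button clockwise by pushing against one of its lobes, until the latch lets go and the button pops up. Only press and push, lift nothing, and leave the other bottle and the things on the bench where they are.

Things in the scene. Friction and masses are not known exactly. Their poses are not given: they have to be found in the camera images.
- mixer: Two-lane bottle roller mixer, fixed, 190 x 289 x 105 mm (x, y, z). Origin under its centre, on the bench; x away from the robot across the rollers, y along them to the white control box (y = +49 to +144 mm, 105 mm high), z up. Three black rollers, 24 mm thick, axes 60 mm up at x = -68, 0, +68 mm, carry a bottle in each of two lanes, x = -34 (front) and +34 mm (back), bottle axis 85 mm up.
- stop_front (a point): Centre of the face of the front lane's end stop: a white 30 mm disc on the control box, 85 mm up, at mixer x = -34, y = +44 mm. Axes as the mixer's. A bottle is home when its cap touches this disc; its base is then 122 mm from here toward the free end.
- stop_back (a point): The same for the back lane's end stop (mixer x = +34, y = +44 mm).
- free_end (a point): Middle of the top edge of the low bearing plate at the rollers' free end (mixer x = 0, y = -144 mm), 50 mm up; its bearing hubs reach 69 mm. Open beyond and above, so a bottle can creep out over it and fingertips can stand behind its base.
- button_seat (a point): Point on the flat top of the control box under the stop button's axis (mixer x = 0, y = +97 mm), 105 mm up; does not move with the button. Round it is a fixed steel collar, 42 mm across and 8 mm high. A tall green oven stands behind on the left (front at x = 0.49 m, right side at y = +0.10 m from the robot base).
- stop_top (a point): Centre of the top of the black mushroom button; 45 mm above the box top released, 37 latched. It turns with the head, axes as the mixer's at rest. 47 mm domed hub with 3 rounded lobes, 20 mm wide, reaching 38 mm from the axis, at 90, 210 and 330 deg counterclockwise from its x; open gaps between them centred at 30, 150 and 270 deg. Lobe flanks lie 14 to 26 mm below this point.
- stop_button (a joint): How far the stop button is pressed in, m: 0 released, 0.0095 hard stop. A spring resists with about 2 N at first, 3 to 4 N just before the bottom. Pressed to the hard stop it latches; let go, it stays at about 0.008. When the head is then turned about 0.55 rad clockwise it springs up to 0.
- stop_twist (a joint): Turn of the stop button's head, rad, clockwise seen from above: 0 at rest, 0.9 hard stop. A weak spring (0.01 to 0.05 N m) turns it back to 0 when let go.
- bottle_brown: Brown reagent bottle, black cap, lying in one lane: 60 mm diameter (cap 38), 122 mm long, 0.13 to 0.22 kg. Origin at the centre of its flat base; z runs along the bottle to the cap, toward the control box. Home, the base is at mixer y = -78 mm; the stray bottle's base starts 50 to 80 mm further out (-y). It slides on the rollers at 1 to 3 N.
- bottle_clear: Clear glass reagent bottle, black cap, same shape, size and axes as the brown one, in the other lane. Either of the two may be the stray one.
- petri_dish: Closed glass petri dish, 65 mm across, 15 mm high, on the bench left of the mixer; origin under its centre. Leave alone.
- crucible: White porcelain crucible, 48 mm across, 32 mm high, on the bench left of the mixer; origin under its centre. Leave alone.
- stop_clock: Small bench timer, 40 x 70 x 59 mm, behind the mixer on the right; origin under its centre. Leave alone.
- beaker_100: Glass beaker, 52 mm across, 69 mm high, behind the mixer on the left; origin under its centre. Leave alone.

How it is judged:
On the way, in this order (a step that is already met when the one before it is completed fails the run):
1. the stop button is latched: it stays pressed in with nothing touching it (value of joint stop_button above 0.0065 m and contact force between each of the fingers, the arm and stop_twist below 0.3 N), for 0.2 s.
2. with the stop still latched, both bottles lie on the rollers with their caps at the end stops (value of joint stop_button above 0.0065 m and y of bottle_brown in the frame of mixer between -0.083 and -0.072 m and angle between the z axis of each of bottle_brown, bottle_clear and the y axis of mixer, either way round below 0.12 rad and z of each of bottle_brown, bottle_clear in the frame of mixer below 0.095 m and y of bottle_clear in the frame of mixer between -0.083 and -0.072 m), for 0.2 s.
3. the stop button has popped up (value of joint stop_button below 0.002 m), for 0.2 s.
At the end, for the whole second after the job is handed in: Stop button up (within 2 mm of its released height) and turned back to rest (within 0.15 rad); both bottles lie on their rollers, in line within 0.12 rad, at rest, with the cap within 6 mm of the end stop (value of joint stop_button below 0.002 m and value of joint stop_twist below 0.15 rad and y of bottle_brown in the frame of mixer between -0.083 and -0.072 m and angle between the z axis of each of bottle_brown, bottle_clear and the y axis of mixer, either way round below 0.12 rad and z of each of bottle_brown, bottle_clear in the frame of mixer below 0.095 m and y of bottle_clear in the frame of mixer between -0.083 and -0.072 m and linear speed of each of bottle_brown, bottle_clear below 0.02 m/s); the robot touches nothing.
It fails at once if a bottle is moved while the stop button is not latched (value of joint stop_button below 0.0065 m and not ((y of bottle_brown in the frame of mixer between -0.083 and -0.072 m and angle between the z axis of bottle_brown and the y axis of mixer, either way round below 0.12 rad and z of bottle_brown in the frame of mixer below 0.095 m) and (y of bottle_clear in the frame of mixer between -0.083 and -0.072 m and angle between the z axis of bottle_clear and the y axis of mixer, either way round below 0.12 rad and z of bottle_clear in the frame of mixer below 0.095 m)) and distance of any of bottle_brown, bottle_clear from where it was at the start of the episode above 0.015 m).
It fails at once if a bottle is lifted or carried (z of any of bottle_brown, bottle_clear in the frame of mixer above 0.1 m or angle between any of bottle_brown, bottle_clear's own z axis and vertical below 1.27 rad).
It fails at once if something else on the bench is shifted (distance of any of petri_dish, crucible, stop_clock, beaker_100 from where it was at the start of the episode above 0.02 m).
It also fails if it takes over 58 s, if anything falls off the work surface, if the arm or the gripper's body presses on something with over 40 N, if the wrist force passes 120 N, or if a joint passes its speed limit or range.

### The arm

A 6-joint arm with a two-finger parallel gripper is mounted at the origin on a cart in front of the work surface, level with it; the furniture and walls round the work are solid. World frame = base frame: x ahead of the robot, y to its left, z up, the work surface at z = 0. Lengths are in m, angles in rad, forces in N, time in s.
With the tool pointing down it reaches from about 0.2 to 0.875 m from the base axis. Payload 3.4 kg.
Tool frame: the origin (TCP) lies between the finger pads; the fingertips stand 25 mm ahead of it and the grasp point (between the pads) lies 6 mm ahead of it (r.nose_length is the z of the fingertips in the tool frame, in m); z points along the fingers, y is the line along which they close (so a half turn about z gives the same grasp; the last joint's range is limited). The gripper opens to 94 mm and grips with 3 to 60 N. Pads are 16 mm wide; open, the fingers measure 119 mm over their backs; the gripper's body (75 mm by 177 mm) begins 78 mm behind the grasp point.
Start: joints at [-1.231, 0.276, 1.505, -0, 1.361, -0.121], TCP at [0.256, -0.515, 0.23] pointing down, gripper open.
Joint ranges: [-2.89, 2.89], [-0.75, 2.08], [0.22, 2.7], [-1.18, 4.32], [0.11, 2.71], [-2.7, 2.7]. Speed limits (rad/s): [2.57, 2.57, 3.14, 3.14, 3.14, 3.14].

### API

Orientations are given as a unit quaternion [w, x, y, z].
In Python, from plant import r, gripper_to, inverse_kinematics, vision, models, telemetry gives the robot as it stands. Calls block until the motion is done:
- r.move_to(position, orientation): joint-space move of the TCP to a pose.
- r.move_l(position, rot=None, vel=0.15, guard=None): straight line of the TCP; rot=None keeps the orientation; vel is the mean speed in m/s. With guard (N) it stops when the force on the tool has changed by that much, and returns True; else False.
- r.movej(angles): joint-space move.
- gripper_to(opening, f_grip=None): finger opening in m; f_grip is the grip in N (None keeps the last); returns when the fingers have stopped.
- r.hold(seconds).
- inverse_kinematics(position, orientation): joint angles nearest the present ones, or None.
- vision.snapshot(name): name is "scene" or "top" or "wrist"; returns the picture (384x512x3 uint8, red, green, blue); there is no depth.
- vision.get_calibration(name): a dict with "fx", "fy", "cx", "cy" (pixels), "position" and "orientation" of the camera in the world. Camera axes: x right, y down, z forward; pixel columns grow to the right and rows downward; lengths in m; the calibration is good to about 2 mm. A picture is of the moment at which its call begins: read the wrist's pose just before it. get_calibration takes no time and is no camera call; for the wrist camera it gives the pose at the moment of the call.
A pose or a line that the arm cannot do raises r.PlanningError and nothing moves.
- r.sign_off(): hands the job in; it is judged then, once.
Trained networks look in the newest picture that a camera, given by its name, has taken for a name from the list of things; names that differ only in an ending like _2 or _b are one class to them, and where a whole thing is asked for, a point or a joint stands for the part that bears it (a point fixed in the world has none). Each returns a list of dicts, best first, with "score" (0 to 1); they miss things now and then, are a little off and sometimes report something else, mostly with a low value. They report only what shows in the picture. A call takes as long as a camera call.
- models.boxes_of(thing, camera): "at" ([x, y, z] in m, in world coordinates, good to about 4 mm: the middle of the surface that is visible of it).
- models.regions_of(thing, camera): "pixels" (384x512 bool, what is visible of it).
- models.mark_of(thing, camera): "at" ([x, y, z] in m, in world coordinates, good to about 4 mm: a listed point, or the origin of a listed thing).
Readings, each from a call of its own:
- telemetry.current_t(): time.
- telemetry.current_joints(): joint angles.
- telemetry.current_dq(): joint speeds.
- telemetry.current_joint_efforts(): joint torques, N m.
- telemetry.current_ee_pos(): TCP position.
- telemetry.current_tool_rot(): TCP orientation.
- telemetry.current_wrist_force(): force on the tool from outside, world axes, zero at the start.
- telemetry.current_torque(): the same for the moment, N m.
- telemetry.current_opening(): finger opening in m.
- telemetry.current_finger_force(): force on a finger pad.
Only numpy, scipy, OpenCV 4.12 (cv2) and the standard library are available. Lean on these libraries where they do the work, as an engineer would, in place of code of your own. Each camera call takes 0.05 s, during which the arm holds its last target. There are 200 camera calls.

## Working session

There is one attempt and no reset: what is moved stays moved. The work goes in short steps, each a Python script; the robot and the scene stay as the last script left them, time stands still between calls to the robot, and variables do not carry over. Pictures are saved under pics/ and viewed, at most 10 in all, crops included, and the job is handed in when it is done.

```bash
mkdir -p pics; python3 - <<'E'
from plant import r, vision, models, telemetry
import cv2, numpy as np
ims=[]
for c in ("scene","top"):
    im=vision.snapshot(c); cv2.imwrite(f"pics/{c}0.png",im[:,:,::-1])
    for n in ("mixer","stop_front","stop_back","free_end","button_seat","stop_top","bottle_brown","bottle_clear","petri_dish","crucible","stop_clock","beaker_100"):
        m=models.mark_of(n,c)[:1]
        print(c,n,[(np.round(k["at"],3),round(k["score"],2)) for k in m])
print(telemetry.current_t(),r.nose_length,telemetry.current_tool_rot())
E
```

```text
scene mixer [(array([ 0.498, -0.085, -0.001]), 0.63)]
scene stop_front [(array([ 0.475, -0.037,  0.084]), 0.95)]
scene stop_back []
scene free_end [(array([0.438, 0.211, 0.002]), 0.59)]
scene button_seat [(array([0.521, 0.009, 0.107]), 0.59)]
scene stop_top [(array([0.516, 0.007, 0.148]), 0.56)]
scene bottle_brown [(array([ 0.519, -0.168,  0.081]), 0.94)]
scene bottle_clear [(array([ 0.44 , -0.21 ,  0.082]), 0.62)]
scene petri_dish [(array([0.422, 0.148, 0.001]), 0.84)]
scene crucible [(array([0.443, 0.21 , 0.001]), 0.89)]
scene stop_clock [(array([ 0.717, -0.238, -0.002]), 0.61)]
scene beaker_100 [(array([ 0.702, -0.012,  0.001]), 0.55)]
top mixer [(array([ 0.499, -0.087,  0.001]), 0.83)]
top stop_front [(array([ 0.469, -0.034,  0.09 ]), 0.95)]
top stop_back [(array([ 0.54 , -0.051,  0.085]), 0.84)]
top free_end [(array([ 0.472, -0.235,  0.047]), 0.66)]
top button_seat [(array([0.515, 0.006, 0.106]), 0.8)]
top stop_top [(array([0.517, 0.005, 0.152]), 0.76)]
top bottle_brown [(array([ 0.518, -0.167,  0.087]), 0.84)]
top bottle_clear [(array([ 0.44 , -0.209,  0.085]), 0.68)]
top petri_dish [(array([ 0.42 ,  0.154, -0.001]), 0.93)]
top crucible [(array([0.444, 0.209, 0.001]), 0.62)]
top stop_clock [(array([ 0.718, -0.231,  0.   ]), 0.62)]
top beaker_100 [(array([ 0.702, -0.012,  0.002]), 0.59)]
1.3 0.025 [1.22925708e-05 9.73578938e-01 2.28350721e-01 1.06775331e-06]
```

View pics/scene0.png

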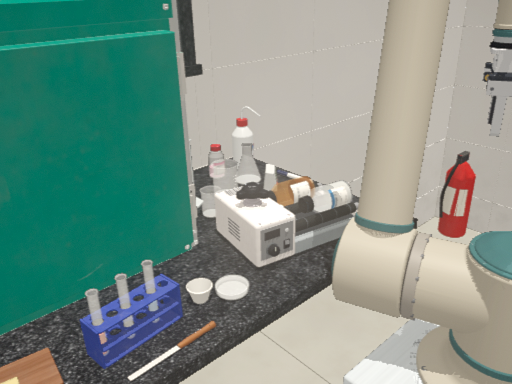

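View pics/top0.png

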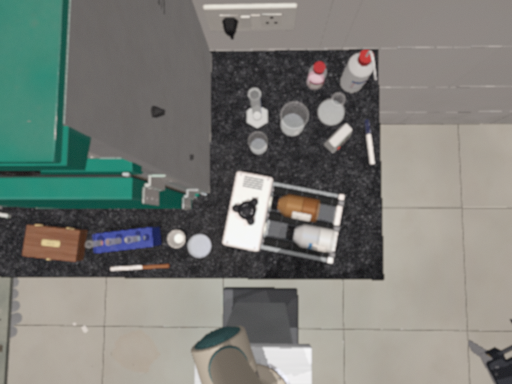

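```bash
cat > h.py <<'E'
from plant import r, gripper_to, inverse_kinematics, vision, models, telemetry
import numpy as np
P=lambda *a: print(*[np.round(x,4) if not isinstance(x,str) else x for x in a])
def fit(obs):
    """obs: list of (mixer xy, world xy); 2-D rigid fit -> yaw, origin"""
    a=np.array([o[0] for o in obs]) @ [1,1j]; b=np.array([o[1] for o in obs]) @ [1,1j]
    yaw=np.angle(np.sum(np.conj(a-a.mean())*(b-b.mean())))
    o=b.mean()-a.mean()*np.exp(1j*yaw); return yaw,np.array([o.real,o.imag])
def down(phi): return np.array([0,np.cos(phi/2),np.sin(phi/2),0])
def w(yaw,o,x,y,z):
    c,s=np.cos(yaw),np.sin(yaw); return np.array([o[0]+c*x-s*y,o[1]+s*x+c*y,z])
E
python3 - <<'E'
from h import *
obs=[((0,0),(.498,-.085)),((0,0),(.499,-.087)),((-.034,.044),(.475,-.037)),((-.034,.044),(.469,-.034)),((.034,.044),(.54,-.051)),
((0,-.144),(.472,-.235)),((0,.097),(.521,.009)),((0,.097),(.515,.006)),((0,.097),(.516,.007)),((0,.097),(.517,.005)),((.034,-.078),(.5185,-.1675))]
yaw,o=fit(obs); P(yaw,o)
gripper_to(0.0)
p=w(yaw,o,0,.097,.26)
for phi in (yaw+np.pi/2,yaw-np.pi/2): P(phi,inverse_kinematics(p,down(phi)))
phi=min((yaw+np.pi/2,yaw-np.pi/2),key=lambda f:abs(inverse_kinematics(p,down(f))[5]))
r.move_to(p,down(phi))
vision.snapshot("wrist")
for n in ("stop_top","button_seat","mixer","stop_front"):
    for m in models.mark_of(n,"wrist")[:1]: P(n,m["at"],m["score"])
im=vision.snapshot("wrist"); import cv2; cv2.imwrite("pics/w1.png",im[:,:,::-1])
P("pred",p,telemetry.current_ee_pos(),telemetry.current_t(),telemetry.current_wrist_force(),telemetry.current_opening())
E
```

```text
-0.1866 [ 0.4987 -0.0875]
1.3842 [-0.1196  0.1717  1.5719 -0.      1.398   0.067 ]Traceback (most recent call last):
  File "<stdin>", line 7, in <module>
  File "h.py", line 3, in <lambda>
    P=lambda *a: print(*[np.round(x,4) if not isinstance(x,str) else x for x in a])
                         ~~~~~~~~^^^^^
    return _wrapfunc(a, 'round', decimals=decimals, out=out)
    return _wrapit(obj, method, *args, **kwds)
    result = getattr(arr, method)(*args, **kwds)
TypeError: unsupported operand type(s) for *: 'NoneType' and 'float'
```

```bash
cat >> h.py <<'E'
yaw,o=-0.1866,np.array([.4987,-.0875]); phi=yaw+np.pi/2
E
python3 - <<'E'
from h import *
import cv2
p=w(yaw,o,0,.097,.26)
r.move_to(p,down(phi))
cv2.imwrite("pics/w1.png",vision.snapshot("wrist")[:,:,::-1])
for n in ("stop_top","button_seat","stop_front"):
    for m in models.mark_of(n,"wrist")[:1]: P(n,m["at"],m["score"])
P("pred",p,telemetry.current_ee_pos(),telemetry.current_t(),telemetry.current_wrist_force(),telemetry.current_opening())
E
```

```text
stop_top [0.5192 0.0056 0.1511] 0.57
button_seat [0.5203 0.0081 0.1038] 0.73
stop_front [ 0.4711 -0.0351  0.0888] 0.57
pred [0.5167 0.0078 0.26  ] [0.5168 0.0071 0.2599] 5.0167 [-0.0565  0.4636  0.3217] 0.0003
```

View pics/w1.png

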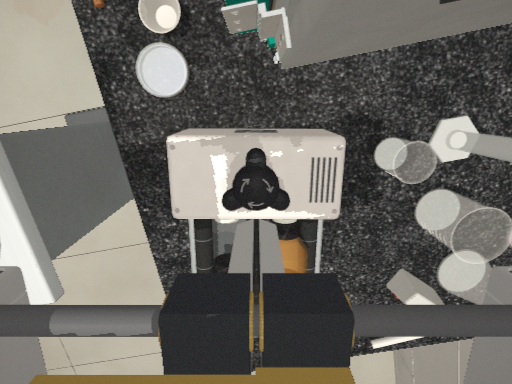

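The wrist view shows the button at about (255,187), with one lobe toward mixer +y. The closed fingers are in line with it, so I'll press.

```bash
python3 - <<'E'
from h import *
p=np.array([.5175,.0070,0])
r.move_l(p+[0,0,.185],vel=.12)
g=r.move_l(p+[0,0,.158],vel=.025,guard=14)
P(str(g),telemetry.current_ee_pos(),telemetry.current_wrist_force())
r.move_l(p+[0,0,.215],vel=.1); r.hold(.3)
vision.snapshot("wrist")
for m in models.mark_of("stop_top","wrist")[:1]: P(m["at"],m["score"])
P(telemetry.current_t())
# approach behind the stray bottle, high
q=w(yaw,o,-.034,-.19,.24)
r.move_to(q,down(phi)); P(telemetry.current_t())
vision.snapshot("wrist"); vision.snapshot("top")
for c in ("wrist","top"):
  for n in ("stop_top","bottle_clear"):
    for m in models.mark_of(n,c)[:1]: P(c,n,m["at"],m["score"])
E
```

```text
True [0.5177 0.007  0.1654] [-0.9371 -0.5637  6.4825]
[0.5153 0.0072 0.141 ] 0.92
7.65
8.7667
wrist bottle_clear [ 0.4432 -0.2104  0.085 ] 0.73
top stop_top [0.5192 0.0045 0.147 ] 0.84
top bottle_clear [ 0.4389 -0.2079  0.0872] 0.64
```

The press bottomed out with the fingertips at z = 0.1404, and the top now reads 0.141 from the wrist camera, so the button is latched. Next I'll push the clear bottle home.

```bash
python3 - <<'E'
from h import *
T=lambda y,z: w(yaw,o,-.034,y,z)
r.move_l(T(-.175,.24),vel=.15)
r.move_l(T(-.175,.105),vel=.12); r.hold(.2)
g=r.move_l(T(-.078,.105),vel=.035,guard=7)
e=telemetry.current_ee_pos()[:2]-o
P(str(g),"mixer y",e@[-np.sin(yaw),np.cos(yaw)],telemetry.current_wrist_force(),telemetry.current_t())
r.move_l(T(-.11,.105),vel=.1)
r.move_l(T(-.14,.24),vel=.15)
import cv2
cv2.imwrite("pics/w2.png",vision.snapshot("wrist")[:,:,::-1]); vision.snapshot("top")
for c in ("wrist","top"):
  for n in ("stop_top","bottle_clear","bottle_brown"):
    for m in models.mark_of(n,c)[:1]: P(c,n,m["at"],m["score"],"mix y",(m["at"][:2]-o)@[-np.sin(yaw),np.cos(yaw)])
P(telemetry.current_t())
E
```

```text
True mixer y -0.0845 [-1.0141  0.041   0.1603] 13.1
wrist bottle_clear [ 0.4503 -0.1554  0.087 ] 0.57 mix y -0.0757
wrist bottle_brown [ 0.5146 -0.1723  0.0836] 0.94 mix y -0.0804
top stop_top [0.5157 0.0074 0.1445] 0.71 mix y 0.0964
top bottle_clear [ 0.4495 -0.156   0.0862] 0.57 mix y -0.0764
top bottle_brown [ 0.5142 -0.1706  0.0841] 0.6 mix y -0.0788
14.9667
```

View pics/w2.png

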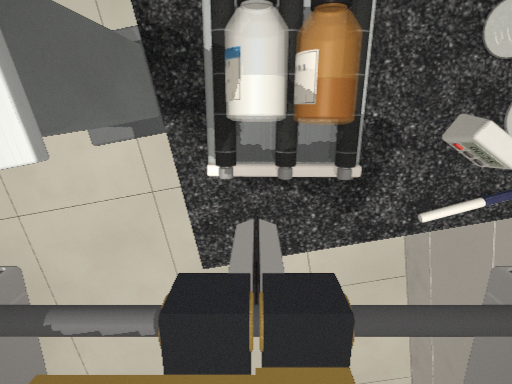

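Both bases line up at row ~120 in the picture, so both bottles are home. For the twist I'll use the 210° lobe from the 270° gap, which keeps the gripper away from the oven.

```bash
python3 - <<'E'
from h import *
import cv2
c=np.array([.5172,.0070]); y2=yaw+2*np.pi/3; R=down(yaw+np.pi/6)
T=lambda x,z: w(y2,c,x,.036,z)
P(inverse_kinematics(T(-.033,.23),R))
r.move_to(T(-.033,.23),R)
g=r.move_l(T(-.033,.144),vel=.08,guard=6)
P(str(g),telemetry.current_ee_pos(),T(-.033,.144))
if not g:
    g=r.move_l(T(-.0005,.144),vel=.025,guard=15)
    P("twist",str(g),telemetry.current_ee_pos(),T(-.0005,.144),telemetry.current_wrist_force())
    r.move_l(T(-.036,.144),vel=.06)
r.move_l(T(-.036,.24),vel=.12)
r.move_to(w(yaw,o,0,.04,.28),down(phi))
cv2.imwrite("pics/w3.png",vision.snapshot("wrist")[:,:,::-1]); vision.snapshot("top")
for k in ("wrist","top"):
  for n in ("stop_top","bottle_clear","bottle_brown"):
    for m in models.mark_of(n,k)[:1]: P(k,n,m["at"],m["score"])
P(telemetry.current_t())
E
```

```text
[-0.2134  0.156   1.6669 -0.      1.3187  1.0204]
False [ 0.4946 -0.0361  0.1445] [ 0.4941 -0.036   0.144 ]
twist False [ 0.4836 -0.0055  0.1441] [ 0.4834 -0.0054  0.144 ] [ 0.801  -2.0094 -0.4804]
wrist stop_top [0.5151 0.0066 0.1487] 0.8
wrist bottle_clear [ 0.4489 -0.1548  0.0846] 0.72
wrist bottle_brown [ 0.5162 -0.1683  0.0826] 0.61
top bottle_clear [4.449e-01 2.074e-01 4.000e-04] 0.2
22.0167
```

View pics/w3.png

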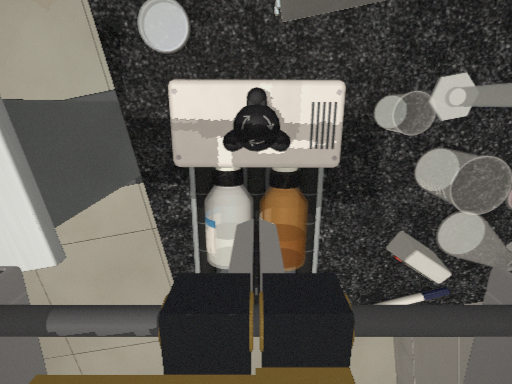

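The picture shows the button at (257,127) with its lobes back at rest, and both caps at the stops. I'll confirm the button height once more before handing in.

```bash
python3 - <<'E'
from h import *
r.move_to(w(yaw,o,0,.097,.23),down(phi)); vision.snapshot("wrist")
z=[models.mark_of("stop_top","wrist")[:1] for _ in range(2)]
z=[m[0]["at"][2] for m in z if m]; P(z)
p=np.array([.5175,.0070,0])
r.move_l(p+[0,0,.186],vel=.1); r.hold(.3)
g=r.move_l(p+[0,0,.170],vel=.01,guard=1.5)   # light touch: released 0.175, latched 0.167
e=telemetry.current_ee_pos(); P(str(g),e)
r.move_l(p+[0,0,.23],vel=.1); r.hold(.5); P(telemetry.current_t())
if g and e[2]>.1715: r.sign_off(); print("signed off")
E
```

```text
[0.1498 0.1498]
True [0.5174 0.007  0.1744]
25.75
the job is handed in; nothing more can be done
signed off
```

The job is handed in at about 26 s, but I have not seen the verdict. The stop button was latched, the stray clear bottle was pushed home, and the button was twisted and popped up; a light touch confirmed it at its released height.

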